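# Glue-up in the trigger clamp

## Task

The teak pull-block for the tilt-out bin has just been glued: take it from the round grey trivet, seat it flat and square in the pocket of the clamp jig and let go of it. Then squeeze and release the clamp's two orange grips, as often as needed, until the orange jaw has met the block and pressed it against the steel stop with the red band behind the jaw about half swallowed, never all of it, and finish still squeezing the grips so that the pressure stays on. Move the jaw only by pumping the grips, and leave the glasses, saucers and sugar tongs where they are.

Things in the scene. Friction and masses are not known exactly. Their poses are not given: they have to be found in the camera images.
- block_center (a point): Centre (half-way up) of the loose teak pull-block, 64 mm long (its x) x 46 mm wide (its y) x 32 mm high (z), about 90 g, with a thin pale glue line across its middle. It starts flat on the grey trivet (round, 104 mm across, 8 mm thick, lying on the 20 mm teak board). It may go in the pocket either way round.
- pocket (a point): Where the block's centre is when seated, 5 mm short of the steel stop (anything from touching the stop to 10 mm off is seated); fixed to the jig. x: level, along the rod towards the stop, the way the jaw travels; z up. Pocket: flat floor 16 mm below this point between two rails along x, 50 mm apart (2 mm to spare each side of the block), 7 mm high, 72 mm long; open towards -x. The floor is 32 mm above the counter.
- grip_point (a point): Midway between the clamp's two upright orange grips at a good squeezing height; fixed to the jig, axes as the pocket's. The grips are 30 mm wide (y), stand from 48 mm below to 22 mm above this point; outer faces 64 mm apart along x when released, 38 mm fully squeezed. Take them from above, fingers outside, closing along x. Black cheeks beside them (y) end 34 mm below this point.
- trigger (a joint): Inward travel of each orange grip, m: 0 released, 0.013 fully squeezed. The two are linked and move equally; a spring opens them (total 4 to 6 N). After up to 7 idle mm, in which a pawl finds its tooth, squeezing pushes the toothed rod forward 1 to 1 with one grip's travel; opening them right up takes the pawl back over the teeth (6 mm apart). A full stroke advances the rod 6 to 12 mm (15 N or more per finger).
- rod (a joint): Advance of the clamp rod and its jaw towards the pocket, m, 0 to 0.075; starts anywhere from 0.012 to 0.028. A friction brake of about 15 N holds it while the grips open; a jaw pressure above that is kept only while the grips are squeezed.
- jaw (a joint): How far the sprung orange jaw is pushed back on the rod, m: 0 free, 0.024 at the end. The spring is 0.8 N per mm (0.010 is 8 N on the block). The red band behind the jaw is 20 mm long and is swallowed by the rod's dark collar: half swallowed is 0.010, all 0.020.
- jaw_face (a point): Centre of the jaw's front face (42 mm wide, 28 mm high), which meets the block; axes as the pocket's.
- jig: The clamp jig, screwed down: white base 350 x 90 x 12 mm on the teak board; origin at the centre of its underside, x the way the jaw travels. The pocket lies 113 mm along +x, the steel stop (34 mm high, 74 mm wide) begins at 150 mm, the grips are 60 mm along -x. The rod sticks out up to 172 mm along -x.
- glass0: Green tea glass, 60 mm across, 85 mm high, origin under its centre; leave it alone.
- glass1: Green tea glass, 60 mm across, 85 mm high, origin under its centre; leave it alone.
- glass2: Green tea glass, 60 mm across, 85 mm high, origin under its centre; leave it alone.
- saucer_low: Lower turquoise saucer of a stack of two, 136 mm across, 18 mm high; leave it alone.
- saucer_top: Upper turquoise saucer; leave it alone.
- sugar_tongs: Steel sugar tongs lying flat, 140 mm long; leave them alone.

How it is judged:
On the way, in this order (a step that is already met when the one before it is completed fails the run):
1. the block is seated flat and square in the pocket and let go, the jaw not yet touching it (z of block_center in the frame of pocket between -0.003 and 0.003 m and y of block_center in the frame of pocket between -0.004 and 0.004 m and x of block_center in the frame of pocket between -0.012 and 0.009 m and angle between the x axis of block_center and the x axis of pocket, either way round below 0.09 rad and angle between block_center's own z axis and vertical below 0.06 rad and contact force between each of the fingers, the arm and pull_block below 0.3 N and contact force between jaw and pull_block below 0.2 N), for 0.2 s.
2. pumping the grips brings the jaw onto the block ((contact force between the fingers and trigger above 1 N or contact force between the fingers and counter_grip above 1 N) and contact force between jaw and pull_block above 1 N), for 0.1 s.
At the end, for the whole second after the job is handed in: Fingers still squeeze the orange grips (over 2 N); the untouched block lies flat and square between the rails (4 mm across, 3 mm in height, 0.09 rad), against the stop (within 3 mm); the sprung jaw presses it, pushed back 4 to 18 mm (about 3 to 14 N) (z of block_center in the frame of pocket between -0.003 and 0.003 m and y of block_center in the frame of pocket between -0.004 and 0.004 m and x of block_center in the frame of pocket between -0.012 and 0.009 m and angle between the x axis of block_center and the x axis of pocket, either way round below 0.09 rad and angle between block_center's own z axis and vertical below 0.06 rad and contact force between each of the fingers, the arm and pull_block below 0.3 N and (contact force between the fingers and trigger above 2 N or contact force between the fingers and counter_grip above 2 N) and value of joint jaw between 0.004 and 0.018 m and contact force between jaw and pull_block above 2.5 N and contact force between jig and pull_block above 2 N and x of block_center in the frame of pocket above 0.002 m and linear speed of pull_block below 0.01 m/s); the arm keeps its last pose, push and grip.
It fails at once if the block is crushed: the red band is wholly swallowed (jaw pushed back over 20 mm) (value of joint jaw above 0.0205 m).
It fails at once if the robot pushes the rod or jaw itself (contact force between any of the fingers, the arm and rod above 1 N).
It fails at once if a glass, saucer or the tongs is shifted over 30 mm or a glass tipped (distance of any of glass0, glass1, glass2, saucer_low, saucer_top, sugar_tongs from where it was at the start of the episode above 0.03 m or angle between any of glass0, glass1, glass2's own z axis and vertical above 0.5 rad).
It also fails if it takes over 58 s, if anything falls off the work surface, if the arm or the gripper's body presses on something with over 40 N, if the wrist force passes 120 N, or if a joint passes its speed limit or range.

## Robot

A 6-joint arm with a two-finger parallel gripper is mounted at the origin on the work surface. World frame = base frame: x ahead of the robot, y to its left, z up, the work surface at z = 0. Lengths are in m, angles in rad, forces in N, time in s.
With the tool pointing down it reaches from about 0.225 to 0.875 m from the base axis. Payload 3.4 kg.
Tool frame: the origin (TCP) lies at the very end of the fingers, on their centre line; the grasp point (between the pads) lies pinch_z behind it (pinch_z is the distance from the TCP to the grasp point, in m); z points along the fingers, y is the line along which they close (so a half turn about z gives the same grasp; the last joint's range is limited). The gripper opens to 85 mm and grips with 20 to 120 N. Pads are 22 mm wide; open, the fingers measure 114 mm over their backs; the gripper's body (76 mm by 85 mm) begins 54 mm behind the grasp point. The pads swing forward as they close: fully open they stand 13 mm farther back than shut.
Start: joints at [-0.121, 0.276, 1.505, -0, 1.361, -0.121], TCP at [0.575, -0, 0.231] pointing down, gripper open.
Joint ranges: [-2.89, 2.89], [-0.75, 2.08], [0.22, 2.7], [-1.18, 4.32], [0.11, 2.71], [-2.7, 2.7]. Speed limits (rad/s): [2.57, 2.57, 3.14, 3.14, 3.14, 3.14].

## Interface

Orientations are given as a rotation vector (axis times angle).
In Python, from plant import get_obs, capture, calibration, hand_in, pinch_z gives the robot as it stands. The module is installed in compiled form; this text tells all that it offers.
- The arm moves only by the tool step_arm, never from a script. Its argument "deltas" is a list of rows, each a list of 5 numbers: the shift along the tool's x, y, z in mm, then the turn about the tool's z in rad, then the finger opening in mm, from 0 to 85.4. A call has 1 to 8 rows; each row is the pose to reach, as a shift and turn from the pose commanded when the call began, along the tool's axes at that moment; what a row does not reach only later rows make up. A row lasts 1/8 s, in which the tool goes at most 62.5 mm and 10.7 degrees, less where a joint would pass 70% of its speed; a pose out of reach is approached as far as the arm can. A call with a gripper value outside its range is refused whole. The fingers move at their own pace and stop on an object; "newtons" is the grip in N (left out, the last holds). Time passes only in rows, so rows that repeat a pose let the fingers close. It gives the time, the measured TCP pose, the force, the opening and the grip force at its end, in the units of the state.
- get_obs(): the state, without advancing time (a new reading comes with each control period).
- capture(name): name is "scene" or "side" or "wrist"; returns (picture, depth): 384x512x3 uint8, red, green, blue; 384x512 float32, m along the optical axis (not along the pixel's ray), 0 where there is no reading.
- calibration(name): a dict with "K" (3x3 intrinsics, pixels), "position" and "orientation" of the camera in the world. Camera axes: x right, y up, looking along -z (the intrinsics and any distortion apply to the point x, -y, -z); pixel columns grow to the right and rows downward; lengths in m; the calibration is good to about 2 mm. A picture is of the moment at which its call begins: read the wrist's pose just before it. calibration takes no time and is no camera call; for the wrist camera it gives the pose at the moment of the call.
- hand_in(): hands the job in; it is judged then, once.
The state is a dict: "clock": time; "joint_positions": joint angles; "dq": joint speeds; "effort": joint torques, N m; "tcp_pos": TCP position; "orientation": TCP orientation; "ft_force": force on the tool from outside, world axes, zero at the start; "ft_torque": the same for the moment, N m; "opening": opening from 0.0 (shut) to 1.0 (fully open); "grip_force": force on a finger pad.
Only numpy, scipy, OpenCV 4.12 (cv2) and the standard library are available. Lean on these libraries where they do the work, as an engineer would, in place of code of your own. Each camera call takes 0.05 s, during which the arm holds its last target. There are 200 camera calls.

## Working session

There is one attempt and no reset: what is moved stays moved. The work goes in short steps, Python scripts to look and compute and a tool call to move; the robot and the scene stay as the last step left them, time stands still between calls to the robot, and variables do not carry over. Pictures are saved under pics/ and viewed, at most 10 in all, crops included, and the job is handed in when it is done.

Besides the shell and the picture viewer there is one more tool, called after "Request:" in YAML: its name, and indented under it one key for each argument. step_arm: Moves the arm, as the interface text tells. Its arguments: {"type":"object","properties":{"deltas":{"type":"array","items":{"type":"array","items":{"type":"number"}}},"newtons":{"type":"number"}},"required":["deltas"]}

```bash
mkdir -p pics
cat > h.py <<'E'
import numpy as np, cv2
from scipy.spatial.transform import Rotation as R
from plant import get_obs, capture, calibration, hand_in, pinch_z
def cam(name):
    c=calibration(name); o=np.array(c["orientation"]); 
    M=o if o.shape==(3,3) else (R.from_rotvec(o) if o.size==3 else R.from_quat(o)).as_matrix()
    return c,np.array(c["K"]),np.array(c["position"]),M
def ray(cm,uv):
    c,K,p,M=cm; uv=np.atleast_2d(uv).astype(float)
    d=np.c_[(uv[:,0]-K[0,2])/K[0,0],-(uv[:,1]-K[1,2])/K[1,1],-np.ones(len(uv))]
    return p,d@M.T
def onplane(cm,uv,z):
    p,d=ray(cm,uv); return p+d*((z-p[2])/d[:,2])[:,None]
def cloud(cm,depth):
    v,u=np.mgrid[:depth.shape[0],:depth.shape[1]]
    p,d=ray(cm,np.c_[u.ravel(),v.ravel()]); return (p+d*depth.reshape(-1,1)).reshape(*depth.shape,3)
def snap(name,tag):
    cm=cam(name); im,d=capture(name); cv2.imwrite(f"pics/{tag}.png",im[:,:,::-1]); np.savez(f"pics/{tag}.npz",im=im,d=d,K=cm[1],p=cm[2],M=cm[3]); return cm,im,d
E
python3 - <<'E'
from h import *
print(pinch_z, get_obs())
for n in("scene","side"):
    cm,im,d=snap(n,n+"0"); print(n,cm[0])
a=cv2.imread("pics/scene0.png");b=cv2.imread("pics/side0.png")
E
```

```text
0.0187 {'clock': 0.0, 'joint_positions': array([-1.21006099e-01,  2.76602896e-01,  1.50616155e+00, -4.06656809e-05,
        1.36066871e+00, -1.21033379e-01]), 'dq': array([ 0.00218647,  0.00097955,  0.00121863, -0.00051067, -0.00038229,
       -0.00201686]), 'effort': array([ 6.20495921e-04, -4.16768074e+01, -2.45808578e+01, -1.52056768e-04,
        1.11346930e-02,  1.69860516e-05]), 'tcp_pos': array([5.74467149e-01, 4.12955013e-05, 2.30423870e-01]), 'orientation': array([-2.22039407e+00, -2.22047356e+00,  1.83087416e-03]), 'ft_force': array([0.82697946, 0.08930344, 0.48855768]), 'ft_torque': array([-0.00805998,  0.02773859, -0.00638203]), 'grip_force': 0.0, 'opening': 1.0031380118508144}
scene {'K': array([[444.39248141,   0.        , 255.50738024],
       [  0.        , 444.39248141, 192.47315287],
       [  0.        ,   0.        ,   1.        ]]), 'position': array([1.02691147, 0.51868486, 1.04212761]), 'orientation': array([0.24009832, 0.75789318, 2.39427953])}
side {'K': array([[356.65119489,   0.        , 259.77842484],
       [  0.        , 356.65119489, 200.63890829],
       [  0.        ,   0.        ,   1.        ]]), 'position': array([ 0.21917815, -0.66759699,  0.60498709]), 'orientation': array([ 0.95183163, -0.26372444, -0.47951806])}
```

View pics/scene0.png

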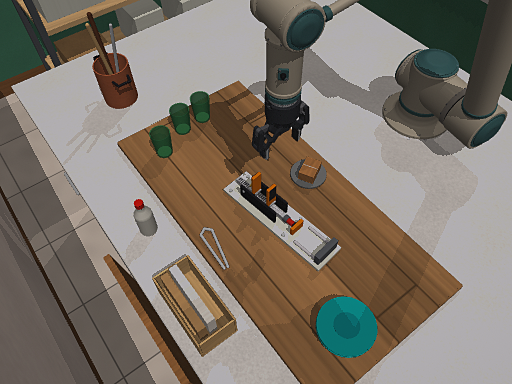

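View pics/side0.png

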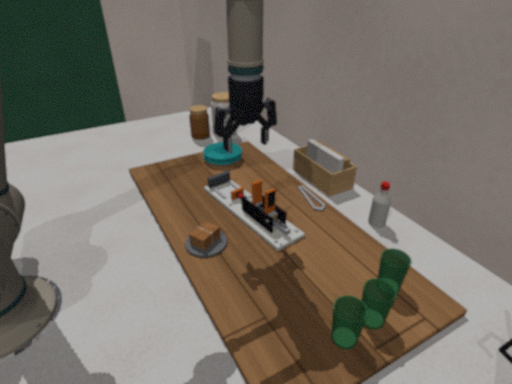

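The scene view shows the block on its trivet at (310,171) and the jig from (225,190) to the stop at (325,250). The side view shows the block at (205,237) and the jig between (205,182) and (300,235).

Run:
```python
from h import *
for n,box in(("scene",(215,165,350,275)),("side",(180,165,310,255))):
    f=np.load(f"pics/{n}0.npz"); cm=(None,f["K"],f["p"],f["M"]); im,d=f["im"],f["d"]
    P=cloud(cm,d); hsv=cv2.cvtColor(im,cv2.COLOR_RGB2HSV); H,S,V=[hsv[...,i].astype(int) for i in range(3)]
    m=np.zeros(d.shape,bool); x0,y0,x1,y1=box; m[y0:y1,x0:x1]=1
    w=m&(S<60)&(V>130)&(P[...,2]>.022)&(P[...,2]<.042)
    w=cv2.morphologyEx(w.astype(np.uint8),cv2.MORPH_OPEN,np.ones((2,2)))>0
    q=P[w]; print(n,"jig",len(q),np.median(q[:,2]),cv2.minAreaRect((q[:,:2]*1000).astype(np.float32)))
    o=m&(S>170)&(H<14)&(V>120)&(P[...,2]>.05)
    k,l,st,c=cv2.connectedComponentsWithStats(o.astype(np.uint8))
    for i in range(1,k):
        if st[i,4]>8: q=P[l==i]; print(" orange",c[i],st[i,4],q.mean(0).round(4),q.min(0).round(3),q.max(0).round(3))
    bx=(285,150,335,195) if n=="scene" else (180,215,235,260)
    b=np.zeros(d.shape,bool); b[bx[1]:bx[3],bx[0]:bx[2]]=1
    t=b&(P[...,2]>.054)&(P[...,2]<.068); q=P[t]; print(" blocktop",len(q),q.mean(0),cv2.minAreaRect((q[:,:2]*1000).astype(np.float32)))
```

```text
scene jig 1982 0.03253299876597138 ((722.4212646484375, 239.22756958007812), (763.18896484375, 317.46734619140625), 65.13139343261719)
 orange [268.  197.5] 10 [0.625  0.0229 0.1062] [0.624 0.021 0.086] [0.626 0.024 0.126]
 orange [289.92307692 221.03846154] 26 [0.6033 0.0884 0.0548] [0.596 0.08  0.05 ] [0.608 0.097 0.058]
 blocktop 317 [ 0.44978283 -0.01142155  0.06041048] ((448.2699890136719, -13.31949234008789), (65.53040313720703, 47.55960464477539), 27.17238998413086)
side jig 1007 0.03266338394647661 ((495.677978515625, -263.79266357421875), (949.400390625, 238.0740203857422), 69.67647552490234)
 orange [256.2  181.68] 25 [0.6086 0.014  0.1339] [0.596 0.009 0.131] [0.623 0.019 0.136]
 orange [238.0625 189.75  ] 16 [0.601  0.1045 0.0621] [0.583 0.1   0.06 ] [0.617 0.11  0.065]
 orange [269.33333333 190.61904762] 21 [ 0.6157 -0.0391  0.1339] [ 0.603 -0.043  0.132] [ 0.629 -0.034  0.136]
 blocktop 366 [ 0.44467626 -0.01823617  0.06005355] ((446.6900634765625, -14.86392593383789), (65.93566131591797, 47.331504821777344), 27.467166900634766)
```

Run:
```python
from h import *
for n in("scene","side"):
    f=np.load(f"pics/{n}0.npz"); cm=(None,f["K"],f["p"],f["M"]); im,d=f["im"],f["d"]
    P=cloud(cm,d); hsv=cv2.cvtColor(im,cv2.COLOR_RGB2HSV); S,V=hsv[...,1].astype(int),hsv[...,2].astype(int)
    w=(P[...,2]>.026)&(P[...,2]<.038)&(P[...,0]>.5)&(P[...,0]<.72)&(P[...,1]>-.2)&(P[...,1]<.25)&(S<70)&(V>120)
    k,l,st,c=cv2.connectedComponentsWithStats(cv2.morphologyEx(w.astype(np.uint8),cv2.MORPH_CLOSE,np.ones((7,7))))
    q=P[w&(l==1+st[1:,4].argmax())]; print(n,len(q),cv2.minAreaRect((q[:,:2]*1000).astype(np.float32)))
    s=(P[...,2]>.058)&(P[...,2]<.07)&(P[...,1]>.1)&(P[...,1]<.2)&(P[...,0]>.5)&(P[...,0]<.7); q=P[s]
    print(" stop",len(q),cv2.minAreaRect((q[:,:2]*1000).astype(np.float32)))
```

```text
scene 1908 ((607.5958862304688, 50.17631530761719), (91.57588195800781, 351.1962890625), 7.945460319519043)
 stop 85 ((585.702392578125, 152.43797302246094), (38.47145462036133, 111.63956451416016), 17.891536712646484)
side 1099 ((605.737060546875, 48.06803894042969), (91.74340057373047, 349.02105712890625), 7.710773468017578)
 stop 91 ((583.3762817382812, 150.8000946044922), (52.64144515991211, 103.75909423828125), 10.224821090698242)
```

Request:
step_arm:
  deltas:
    - [0,-20,0,0,85]
    - [0,-20,0,0,85]

```text
clock: 0.35
tcp_pos: [0.5538, 0.0001, 0.231]
orientation: [-2.221, -2.221, 0.001]
ft_force: [0.1, 0.6, -0.5]
opening: 0.996
grip_force: 0.0
```

Request:
step_arm:
  deltas:
    - [-2,-20,0,0.18,85]
    - [-4,-40,0,0.36,85]
    - [-7,-60,0,0.54,85]
    - [-10,-80,0,0.72,85]
    - [-14,-106,0,0.9,85]
    - [-14,-106,0,1.094,85]
    - [-14,-106,0,1.094,85]

```text
clock: 1.23
tcp_pos: [0.4496, -0.0141, 0.2315]
orientation: [3.052, 0.744, 0.002]
ft_force: [0.4, -0.4, -0.1]
opening: 0.998
grip_force: 0.0
```

```bash
cat > blk.py <<'E'
from h import *
import sys
o=get_obs(); T=R.from_rotvec(o["orientation"]).as_matrix(); print(o["tcp_pos"],o["opening"],T[:,1])
cm,im,d=snap("wrist",sys.argv[1]); P=cloud(cm,d)
zb=float(sys.argv[2]); c=np.array([float(a) for a in sys.argv[3:5]])
t=(abs(P[...,2]-zb)<.004)&(np.hypot(P[...,0]-c[0],P[...,1]-c[1])<.055)
k,l,st,cc=cv2.connectedComponentsWithStats(t.astype(np.uint8)); 
q=P[l==1+st[1:,4].argmax()]; r=cv2.minAreaRect((q[:,:2]*1000).astype(np.float32)); print(len(q),np.median(q[:,2]),r)
e=(np.array([*r[0]])/1000-o["tcp_pos"][:2]); print("tool dx,dy mm",1000*T[:2,0]@e,1000*T[:2,1]@e,"tool y heading",np.degrees(np.arctan2(T[1,1],T[0,1])))
E
python3 blk.py w1 0.060 .4475 -.014
```

```text
[ 0.44958513 -0.01411942  0.23152368] 0.9982866868519676 [ 4.60368474e-01 -8.87727679e-01  6.60554183e-04]
2982 0.05970855078443282 ((445.866455078125, -14.812416076660156), (63.465816497802734, 46.15263366699219), 27.26490020751953)
tool dx,dy mm -3.6202030724183243 -1.0967642221264802 tool y heading -62.58910648139195
```

View pics/w1.png

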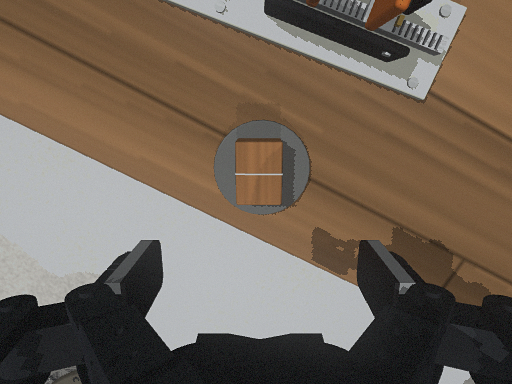

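The wrist view shows the block centred at (259,172), square to the fingers. I'll descend on it.

Request:
step_arm:
  deltas:
    - [-3.6,-1,50,0,85]
    - [-3.6,-1,100,0,85]
    - [-3.6,-1,150,0,85]
    - [-3.6,-1,180,0,85]
    - [-3.6,-1,194,0,85]
    - [-3.6,-1,194,0,85]

```text
clock: 2.02
tcp_pos: [0.4451, -0.0146, 0.0362]
orientation: [-3.051, -0.745, 0.004]
ft_force: [-0.0, -0.0, -0.0]
opening: 0.993
grip_force: 0.0
```

Request:
step_arm:
  deltas:
    - [0,0,0,0,55]
    - [0,0,0,0,40]
    - [0,0,0,0,40]
    - [0,0,0,0,40]
    - [0,0,0,0,40]
  newtons: 30

```text
clock: 2.65
tcp_pos: [0.4463, -0.0149, 0.0382]
orientation: [3.052, 0.742, 0.004]
ft_force: [0.9, -0.2, 6.7]
opening: 0.53
grip_force: 32.3
```

Request:
step_arm:
  deltas:
    - [0,0,-30,0,40]
    - [0,0,-90,0,40]
    - [0,0,-150,0,40]
    - [30,-7,-165,-0.17,40]
    - [60,-14,-165,-0.34,40]
    - [90,-21,-165,-0.51,40]
    - [120,-28,-165,-0.68,40]
    - [150,-35,-165,-0.85,40]

```text
clock: 3.65
tcp_pos: [0.5628, 0.0858, 0.202]
orientation: [-2.469, -1.942, 0.001]
ft_force: [0.5, 0.5, -0.8]
opening: 0.53
grip_force: 31.5
```

```bash
python3 -c "
from h import *
o=get_obs();T=R.from_rotvec(o['orientation']).as_matrix();e=np.array([.598,.111,.2])-o['tcp_pos'];print(o['tcp_pos'],o['opening'],1000*e@T,np.degrees(np.arctan2(T[1,1],T[0,1])))"
```

```text
[0.56278212 0.08583743 0.20195599] 0.5298221926027719 [32.76170986 28.28878447  1.92233569] -13.646181915931638
```

Request:
step_arm:
  deltas:
    - [12,10,0,-0.15,40]
    - [24,20,0,-0.3,40]
    - [33,28,0,-0.375,40]
    - [33,28,0,-0.375,40]

```text
clock: 4.15
tcp_pos: [0.5977, 0.1107, 0.2017]
orientation: [-2.071, -2.361, 0.001]
ft_force: [-0.8, 0.5, -0.5]
opening: 0.53
grip_force: 31.5
```

Run:
```python
from h import *
o=get_obs();T=R.from_rotvec(o['orientation']).as_matrix();print(o['tcp_pos'],np.degrees(np.arctan2(T[1,1],T[0,1])))
cm,im,d=snap("wrist","w2");P=cloud(cm,d)
u=np.array([-.1357,.9907]);v=np.array([.9907,.1357]);c=np.array([.6067,.049])
for lo,hi,nm in((.0285,.0345,"base"),(.0365,.0415,"rails"),(.058,.069,"stop")):
    a=(P[...,:2]-c)@u;b=(P[...,:2]-c)@v
    m=(P[...,2]>lo)&(P[...,2]<hi)&(a>(.1 if nm=="stop" else .06))&(a<.19)&(abs(b)<.06)&(d>.1)
    print(nm,m.sum(),np.median(P[m][:,2]) if m.any() else 0,"a",np.percentile(a[m],[1,50,99]).round(4),"b",np.percentile(b[m],[1,50,99]).round(4))
```

```text
[0.59774712 0.11073178 0.20166913] 7.493412948899838
base 8435 0.031654953418346454 a [0.0623 0.1115 0.1738] b [-0.045  -0.0009  0.0433]
rails 1273 0.03821852209830856 a [0.0643 0.1139 0.1487] b [-0.0332 -0.0001  0.0316]
stop 2017 0.06548666231396566 a [0.1496 0.1576 0.1655] b [-0.0367 -0.0008  0.0351]
```

View pics/w2.png

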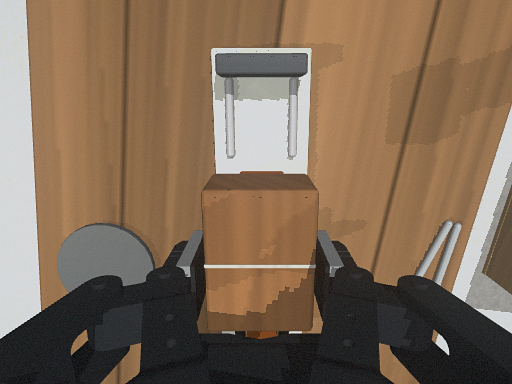

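The wrist view shows the block held square. The rails are at columns 231 and 293 and the stop is at rows 53–76. Next I'll work out the fine offset.

Run:
```python
from h import *
f=np.load("pics/w2.npz");cm=(None,f["K"],f["p"],f["M"]);im,d=f["im"],f["d"];P=cloud(cm,d)
u=np.array([-.1357,.9907]);v=np.array([.9907,.1357]);c=np.array([.6067,.049])
a=(P[...,:2]-c)@u;b=(P[...,:2]-c)@v
for s in(-1,1):
    m=(P[...,2]>.0355)&(P[...,2]<.0415)&(a>.08)&(a<.145)&(abs(b*s-.028)<.01)
    p=np.polyfit(a[m],b[m],1);print("rail",s,m.sum(),p[0],np.polyval(p,.113))
m=(P[...,2]>.045)&(P[...,2]<.07)&(a>.13)&(abs(b)<.045);print("stop rect",cv2.minAreaRect((P[m][:,:2]*1000).astype(np.float32)))
h=cv2.cvtColor(im,cv2.COLOR_RGB2HSV)
t=np.zeros(d.shape,bool);t[165:340,200:322]=1
t&=(P[...,2]>.195)&(P[...,2]<.235);t&=(h[...,1]>90)|(h[...,2]>170)
q=P[t];z=np.percentile(q[:,2],[5,50,95]);print("z",z)
q=q[q[:,2]>z[1]-.004];r=cv2.minAreaRect((q[:,:2]*1000).astype(np.float32));print("block",len(q),r)
ce=np.array(r[0])/1000;print("block a,b",(ce-c)@u,(ce-c)@v)
t0=np.array([.59775,.11073]);print("tcp a,b",(t0-c)@u,(t0-c)@v)
```

```text
rail -1 608 0.0015568458644928955 -0.029644390747164226
rail 1 618 0.0008974524346170353 0.02791596478994899
stop rect ((584.5103149414062, 204.95895385742188), (74.04210662841797, 16.160873413085938), 7.473916053771973)
z [0.21217523 0.22298934 0.22403261]
block 15911 ((596.357666015625, 112.00679779052734), (46.90333557128906, 64.10865783691406), 7.541445732116699)
block a,b 0.06382428929275513 -0.0016961278181457616
tcp a,b 0.06237042599999999 -0.0004900040000000161
```

Request:
step_arm:
  deltas:
    - [24,0,0,0,40]
    - [47,0,30,0,40]
    - [47,0,80,0,40]
    - [47,0,120,0,40]
    - [47,0,142,0,40]
    - [47,0,142,0,40]
    - [47,0,142,0,40]

```text
clock: 5.08
tcp_pos: [0.5922, 0.1569, 0.0614]
orientation: [2.071, 2.36, 0.002]
ft_force: [-0.3, -0.1, -1.0]
opening: 0.532
grip_force: 31.5
```

Run:
```python
from h import *
o=get_obs();T=R.from_rotvec(o['orientation']).as_matrix();print(o['tcp_pos'],o['ft_force'],np.degrees(np.arctan2(T[1,1],T[0,1])))
snap("wrist","w3")
u=np.array([-.1357,.9907]);v=np.array([.9907,.1357]);c=np.array([.6067,.049])
e=o['tcp_pos'][:2]-c;print(e@u,e@v)
```

```text
[0.59219377 0.156873   0.06143549] [-0.30510188 -0.13400458 -0.9683852 ] 7.467209474476861
0.10883827403181477 0.00026704193865475893
```

View pics/w3.png

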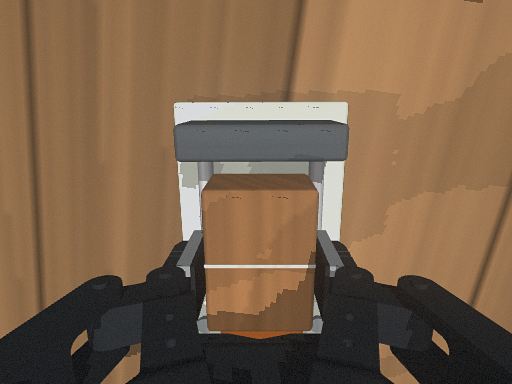

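In this view the rails (199–323) and the stop (174–348) centre on column 261, and the block (202–318) on 260, so it is aligned. I'll lower it.

Request:
step_arm:
  deltas:
    - [1,0.3,6,0,40]
    - [1,0.3,12,0,40]
    - [1,0.3,16,0,40]
    - [1,0.3,18.5,0,40]
    - [1,0.3,18.5,0,40]

```text
clock: 5.75
tcp_pos: [0.5916, 0.158, 0.0423]
orientation: [-2.071, -2.362, 0.0]
ft_force: [-1.4, -0.0, 3.1]
opening: 0.536
grip_force: 32.0
```

Request:
step_arm:
  deltas:
    - [0,0,0,0,50]
    - [0,0,0,0,56]
    - [0,0,0,0,65]
    - [0,0,0,0,75]
    - [0,0,-10,0,80]
    - [0,0,-60,0,85]
    - [0,0,-120,0,85]
    - [-20,0,-160,0,85]

```text
clock: 6.75
tcp_pos: [0.5952, 0.1392, 0.2058]
orientation: [2.067, 2.362, 0.006]
ft_force: [0.3, -0.7, -0.8]
opening: 0.993
grip_force: 0.0
```

Run:
```python
from h import *
o=get_obs();T=R.from_rotvec(o['orientation']).as_matrix();print(o['tcp_pos'],o['ft_force'],np.degrees(np.arctan2(T[1,1],T[0,1])))
cm,im,d=snap("wrist","w4");P=cloud(cm,d)
u=np.array([-.1357,.9907]);v=np.array([.9907,.1357]);c=np.array([.6067,.049])
a=(P[...,:2]-c)@u;b=(P[...,:2]-c)@v
m=(abs(P[...,2]-.064)<.0035)&(a>.07)&(a<.1475)&(abs(b)<.03)
print(m.sum(),P[m][:,2].std(),np.median(P[m][:,2]),cv2.minAreaRect((np.c_[a[m],b[m]]*1000).astype(np.float32)))
m=(P[...,2]>.045)&(P[...,2]<.07)&(a>.1475)&(abs(b)<.045);print("stop",cv2.minAreaRect((np.c_[a[m],b[m]]*1000).astype(np.float32)))
h=cv2.cvtColor(im,cv2.COLOR_RGB2HSV)
m=(h[...,1]>170)&(h[...,0]<14)&(h[...,2]>120)&(P[...,2]>.045)&(P[...,2]<.075)&(a<.075)&(a>0)
print("jaw",m.sum(),np.percentile(a[m],[2,50,98]),P[m][:,2].max())
```

```text
[0.59522759 0.13921876 0.205799  ] [ 0.27544698 -0.70126477 -0.82331116] 7.613214056326182
3768 0.0007345383152148578 0.06363788712377974 ((111.481689453125, -1.8979225158691406), (63.57527542114258, 46.26442337036133), 0.17539037764072418)
stop ((157.6128692626953, -0.5702285766601562), (15.373138427734375, 73.67803955078125), 0.16111090779304504)
jaw 463 [0.03217793 0.05909064 0.06378695] 0.06445440039868794
```

View pics/w4.png

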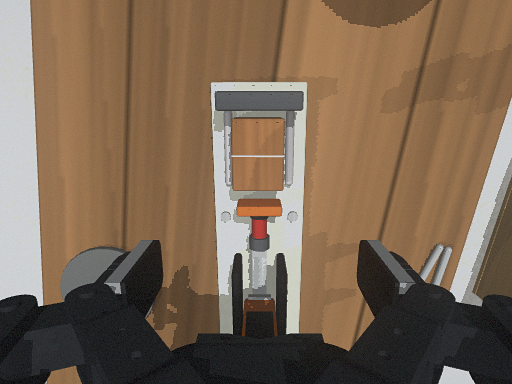

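The block is seated between the rails: centre at (258,155), flat, stop at row 100. The jaw face at row 208 is about 16 mm short of it. Next I'll move over the grips.

Request:
step_arm:
  deltas:
    - [-20,0,0,0.18,85]
    - [-40,0,0,0.36,85]
    - [-60,0,0,0.54,85]
    - [-80,0,0,0.72,85]
    - [-100,-1,0,0.9,85]
    - [-120,-1,0,1.08,85]
    - [-140,-1,0,1.26,85]
    - [-151,-1,0,1.42,85]

```text
clock: 7.8
tcp_pos: [0.6132, -0.0127, 0.2023]
orientation: [3.111, 0.431, 0.001]
ft_force: [1.3, -0.4, 0.5]
opening: 0.993
grip_force: 0.0
```

Request:
step_arm:
  deltas:
    - [0,0,0,0.148,85]
    - [0,0,0,0.148,85]

```text
clock: 8.05
tcp_pos: [0.6131, -0.0118, 0.2022]
orientation: [3.134, 0.212, 0.001]
ft_force: [0.5, 0.2, -0.5]
opening: 0.993
grip_force: 0.0
```

```bash
cat > jw.py <<'E'
from h import *
import sys
o=get_obs();T=R.from_rotvec(o['orientation']).as_matrix();print(o['clock'],o['tcp_pos'],np.degrees(np.arctan2(T[1,1],T[0,1])))
cm,im,d=snap("wrist",sys.argv[1]);P=cloud(cm,d)
u=np.array([-.1357,.9907]);v=np.array([.9907,.1357]);c=np.array([.6067,.049])
a=(P[...,:2]-c)@u;b=(P[...,:2]-c)@v
h=cv2.cvtColor(im,cv2.COLOR_RGB2HSV)
org=(h[...,1]>170)&(h[...,2]>110)&(h[...,0]<16)
g=org&(abs(P[...,2]-.134)<.006)&(a<0)&(abs(b)<.03)
if g.any(): print("grip tops a,b range",g.sum(),np.percentile(a[g],[1,99]),np.percentile(b[g],[1,99]),np.median(P[g][:,2]))
j=org&(h[...,0]>5)&(P[...,2]>.056)&(P[...,2]<.07)&(a>.02)&(a<.13)&(abs(b)<.03)
if j.any(): print("jaw top a",j.sum(),np.percentile(a[j],[2,98]))
r=(h[...,1]>170)&(h[...,2]>90)&((h[...,0]<4)|(h[...,0]>175))&(P[...,2]>.03)&(P[...,2]<.07)&(a>.0)&(a<.13)&(abs(b)<.02)
if r.any(): print("red a",r.sum(),np.percentile(a[r],[2,98]))
k=(abs(P[...,2]-.064)<.0035)&(a>.07)&(a<.1475)&(abs(b)<.03)&~j
print("block a",k.sum(),np.percentile(a[k],[1,99]) if k.any() else 0)
e=c-.06*u-.0007*v-o['tcp_pos'][:2];print("to grip, tool xy mm",1000*T[:2,0]@e,1000*T[:2,1]@e)
E
python3 jw.py w5
```

```text
8.05 [ 0.61307438 -0.01179967  0.20218478] -82.25944202877778
grip tops a,b range 1052 [-0.09130494 -0.02933301] [-0.0143889   0.01298954] 0.13344013313844294
jaw top a 437 [0.05496347 0.06305636]
red a 107 [0.03092464 0.04800067]
block a 3745 [0.0790621  0.14138761]
to grip, tool xy mm 1.2344120919157662 -1.1065034800666458
```

View pics/w5.png

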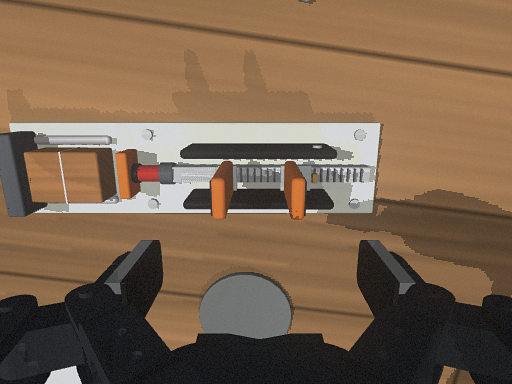

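The wrist view shows the grips at columns 222 and 295, the jaw at 127 with the full red band (135–160), and the block at 25–115. I'll descend over the grips.

Request:
step_arm:
  deltas:
    - [1.2,-1,40,0,85]
    - [1.2,-1,80,0,85]
    - [1.2,-1,107,0,85]
    - [1.2,-1,107,0,85]

```text
clock: 8.6
tcp_pos: [0.6123, -0.01, 0.0928]
orientation: [-3.133, -0.213, 0.008]
ft_force: [0.1, 0.4, 0.6]
opening: 0.998
grip_force: 0.0
```

Request:
step_arm:
  deltas:
    - [0,0,0,0,60]
    - [0,0,0,0,45]
    - [0,0,0,0,32]
    - [0,0,0,0,32]
    - [0,0,0,0,32]
  newtons: 45

```text
clock: 9.22
tcp_pos: [0.6159, -0.0104, 0.0995]
orientation: [3.134, 0.211, 0.01]
ft_force: [-3.8, 0.2, 12.3]
opening: 0.427
grip_force: 47.4
```

Request:
step_arm:
  deltas:
    - [0,0,0,0,60]
    - [0,0,0,0,74]
    - [0,0,0,0,74]
    - [0,0,0,0,74]

```text
clock: 9.72
tcp_pos: [0.6141, -0.0106, 0.0946]
orientation: [3.134, 0.21, -0.0]
ft_force: [0.2, 0.1, 0.1]
opening: 0.864
grip_force: 0.0
```

Request:
step_arm:
  deltas:
    - [0,0,-50,0,78]
    - [0,0,-105,0,80]
    - [0,0,-105,0,80]

```text
clock: 10.1
tcp_pos: [0.6173, -0.0109, 0.205]
orientation: [3.132, 0.21, 0.016]
ft_force: [0.1, -0.6, 0.6]
opening: 0.939
grip_force: 0.0
```

```bash
python3 jw.py w6
```

```text
10.1 [ 0.61733288 -0.01091408  0.20499356] -82.32899228695904
grip tops a,b range 952 [-0.09133952 -0.02937484] [-0.01459822  0.01307899] 0.133455319552569
jaw top a 423 [0.06442322 0.07275689]
red a 104 [0.04017457 0.05765509]
block a 3645 [0.07887113 0.14163041]
to grip, tool xy mm -3.1053528192136572 -0.7987792695506819
```

Request:
step_arm:
  deltas:
    - [0,0,50,0,82]
    - [0,0,103,0,80]
    - [0,0,103,0,74]
    - [0,0,103,0,60]
    - [0,0,103,0,45]
    - [0,0,103,0,32]
    - [0,0,103,0,32]
    - [0,0,103,0,32]

```text
clock: 11.15
tcp_pos: [0.6138, -0.0107, 0.1008]
orientation: [3.134, 0.21, 0.002]
ft_force: [-6.4, 0.4, 9.3]
opening: 0.428
grip_force: 47.9
```

Request:
step_arm:
  deltas:
    - [0,0,0,0,60]
    - [0,0,0,0,74]
    - [0,0,0,0,74]
    - [0,0,-50,0,78]
    - [0,0,-103,0,80]
    - [0,0,-103,0,80]
    - [0,0,-103,0,80]

```text
clock: 12.02
tcp_pos: [0.6141, -0.0105, 0.1996]
orientation: [3.134, 0.21, 0.0]
ft_force: [-0.1, 1.4, -1.2]
opening: 0.938
grip_force: 0.0
```

```bash
python3 jw.py w7
```

```text
12.025 [ 0.61406039 -0.01047529  0.19961365] -82.33101754219852
grip tops a,b range 1089 [-0.09126017 -0.02934078] [-0.01459083  0.01306281] 0.13333848092397038
jaw top a 457 [0.07607404 0.08465811]
red a 134 [0.05210149 0.06956489]
block a 3766 [0.0758332  0.14687115]
to grip, tool xy mm 0.07910191941756124 0.07291063418919266
```

View pics/w7.png

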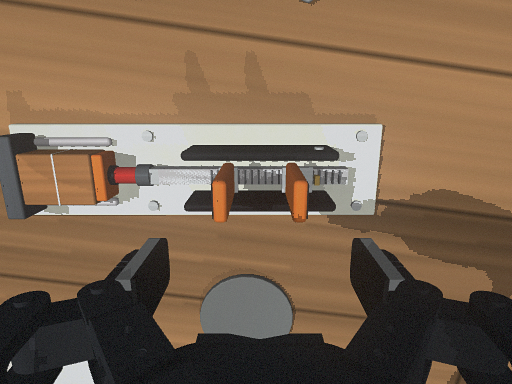

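The jaw now touches the block (column 105). The red band (112–137) is still fully out and the block is about 1 mm from the stop. One more 12 mm stroke gives about 10–11 mm of compression, so I'll squeeze and hold.

Request:
step_arm:
  deltas:
    - [0,0,50,0,82]
    - [0,0,103,0,80]
    - [0,0,103,0,74]
    - [0,0,103,0,60]
    - [0,0,103,0,50]
    - [0,0,103,0,42]
    - [0,0,103,0,32]
    - [0,0,103,0,32]

```text
clock: 13.08
tcp_pos: [0.6138, -0.0106, 0.1009]
orientation: [3.134, 0.21, 0.002]
ft_force: [-7.2, -0.4, 10.8]
opening: 0.425
grip_force: 47.5
```

Request:
step_arm:
  deltas:
    - [0,0,0,0,32]
    - [0,0,0,0,32]
    - [0,0,0,0,32]
    - [0,0,0,0,32]

```text
clock: 13.58
tcp_pos: [0.6138, -0.0106, 0.1009]
orientation: [3.134, 0.21, 0.003]
ft_force: [-7.3, -0.9, 10.6]
opening: 0.432
grip_force: 47.5
```

```bash
python3 jw.py w8
python3 - <<'E'
from h import *
ims=[]
for n,(x0,y0,x1,y1) in(("scene",(220,160,350,275)),("side",(190,160,320,255))):
    cm,im,d=snap(n,n+"9"); ims.append(cv2.resize(im[y0:y1,x0:x1],(400,400),interpolation=cv2.INTER_CUBIC))
cv2.imwrite("pics/fin.png",np.hstack(ims)[:,:,::-1])
E
```

```text
13.575 [ 0.6138295  -0.01064844  0.10088995] -82.32279472376031
grip tops a,b range 3386 [-0.07831566 -0.04249118] [-0.01465678  0.01390711] 0.13336136142644406
jaw top a 1129 [0.07552255 0.08487609]
red a 184 [0.06382752 0.07020585]
block a 892 [0.07488551 0.09377831]
to grip, tool xy mm 0.3310418937078974 -0.06783519319384448
```

View pics/fin.png

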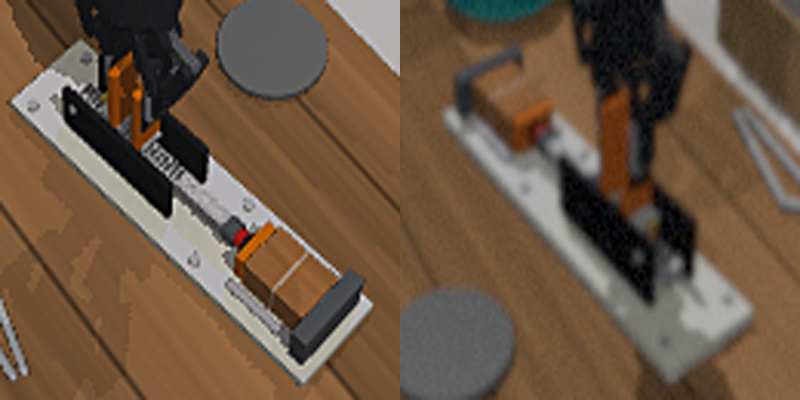

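The red band has shrunk from 17.5 mm to 6.4 mm visible, so the jaw is pushed back about 11 mm. The block sits between the jaw (left crop, 255,250) and the stop (325,315), and the grips are still squeezed.

```bash
python3 -c "
from plant import hand_in; print(hand_in())"
```

```text
the job is handed in; nothing more can be done
None
```

The job is handed in: the block is seated flat in the pocket and pressed against the steel stop, with the jaw pushed back about 11 mm (red band roughly half swallowed) and the grips still squeezed. `hand_in()` gave no verdict.

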